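# Set the side stand and hold the frame stub upright

### The job

On the bench rig, first turn the black lock knob clockwise until it clicks over to its far stop and frees the leaning red frame stub; then push the folded kickstand down over centre until it snaps fully down. Last, raise the frame stub upright by its rubber crossbar and finish while still holding it there: it tips back if let go, so keep hold of the crossbar when the program ends. Do not disturb the mug, grease pot, canister and tape roll nearby.

Things in the scene. Friction and masses are not known exactly. Their poses are not given: they have to be found in the camera images.
- rig: the fixed bench rig: a grey base plate 12 mm thick bolted to the bench, 290 mm long (along its x, from -190 to +100 mm), 150 mm wide at the frame stub and 80 mm at the knob. Origin at bench level straight below the frame stub's foot pivot; z is up. Its x runs along the horizontal lean axis (from the lock knob towards the kickstand's pad), its y points to the side that carries the kickstand. A dark rest post 85 mm high stands at y = -66 mm.
- frame (a joint): lean of the frame stub (red tube 30 mm thick; top 45 mm: steel neck 18 mm) about the rig's x axis, 52 mm above the bench: 0 = upright; it starts at its rest, 0.4 rad, leaning towards the rig's -y; can go to -0.2. A spring always tips it back: holding it upright takes about 4 N sideways at the crossbar. With the lock knob at 0 a tongue stops it near 0.25 rad.
- crossbar: round black rubber crossbar on top of the frame stub, 22 mm thick, 100 mm long along its own x (parallel to the rig's x, the lean axis); grip it from above. Origin at its middle, 215 mm from the lean axis, so 267 mm above the bench when upright and 250 mm at the start. It is a sleeve that turns freely about its own length, so it rolls as the frame stub comes up while the fingers keep pointing down.
- kickstand (a joint): the kickstand's angle: 0 = folded (leg points along the rig's +x and 25 degrees up), 1.5 = fully down (61 degrees below level). Over-centre spring, centre at 0.75: before it springs back up, past it it snaps down by itself to 1.5 and stays. Pivot: in the frame stub 105 mm from the lean axis and 42 mm to the +y side, turning about the frame's y axis. Leg 141 mm long; about 4 N down on the pad moves it.
- stand_pad (a point): middle of the upper face of the yellow flat foot pad near the kickstand's end: pad 52 mm long, 32 mm wide, 8 mm thick, 115 mm from the kickstand pivot. Press it down from above with shut fingers; about 90 mm of travel takes the stand over centre, as the pad swings down in an arc.
- lock (a joint): the lock knob's angle: 0 = locked, 1.2 = free, growing clockwise seen from above about a vertical axis. Detent hump at 0.6: short of it the knob springs back to 0, past it it clicks over to its stop at 1.2 by itself. Up to 0.12 N m.
- lock_grip (a point): on the knob's axis, at the height to grip, 80 mm above the bench. The grip is a black bar 46 mm long, 13 mm thick, from 20 mm below to 16 mm above this point; it lies along the rig's x at 0 and turns with the knob. Below it, 43 to 51 mm above the bench, a yellow tongue reaching 108 mm from the axis points the same way.
- mug: loose black-and-white mug, 82x114x97 mm, to be left alone; origin under its middle
- grease_pot: loose black grease pot, 61 mm thick, 60 mm high, to be left alone; origin under its middle
- canister: loose blue canister, 65 mm thick, 135 mm high, to be left alone; origin under its middle
- tape_roll: loose black tape roll lying flat, 84 mm wide, 19 mm high, to be left alone; origin under its middle

How it is judged (in metres and radians):
On the way, in this order (a step that is already met when the one before it is completed fails the run):
1. the lock knob has clicked past its detent to the free stop (value of joint lock above 1 rad), for 0.2 s.
2. the kickstand has snapped over centre and is fully down (value of joint kickstand above 1.4 rad), for 0.2 s.
3. the frame stub stands upright, held by its crossbar (value of joint frame between -0.1 and 0.1 rad and contact force between the fingers and crossbar above 1 N), for 0.3 s.
At the end, for the whole second after the job is handed in: The lock knob is at its free stop (over 1.0 rad), the kickstand fully down (over 1.4 rad), and the fingers hold the frame stub still (under 0.1 rad/s) and upright within 0.1 rad by its crossbar, with more than 1 N of contact force, through the last second (all of step 3 and value of joint lock above 1 rad and value of joint kickstand above 1.4 rad and velocity of joint frame between -0.1 and 0.1 rad/s); the arm keeps its last pose, push and grip.
It fails at once if a bystander (mug, grease pot, canister, tape roll) is pushed more than 20 mm (distance of any of mug, grease_pot, canister, tape_roll from where it was at the start of the episode above 0.02 m).
It also fails if it takes over 56 s, if anything falls off the work surface, if the arm or the gripper's body presses on something with over 40 N, if the wrist force passes 120 N, or if a joint passes its speed limit or range.

### The arm

A 7-joint arm with a two-finger parallel gripper is mounted at the origin on the work surface; the furniture and walls round the work are solid. World frame = base frame: x ahead of the robot, y to its left, z up, the work surface at z = 0. Lengths are in mm, angles in rad, forces in N, time in s.
With the tool pointing down it reaches from about 350 to 900 mm from the base axis. Payload 19.9 kg.
Tool frame: the origin (TCP) lies on the centre line of the jaws, within the pads' length; the fingertips stand env.tcp_to_tips ahead of it and the grasp point (between the pads) lies 6 mm ahead of it (env.tcp_to_tips is the distance from the TCP to the fingertips, in mm); z points along the fingers, y is the line along which they close (so a half turn about z gives the same grasp; the last joint's range is limited). The gripper opens to 85 mm and grips with 20 to 120 N. Pads are 22 mm wide; open, the fingers measure 114 mm over their backs; the gripper's body (76 mm by 85 mm) begins 54 mm behind the grasp point. The pads swing forward as they close: fully open they stand 13 mm farther back than shut.
Start: joints at [1.133, 0.417, -0.01, 1.614, 0.005, 1.111, -0.053], TCP at [240.96, -576.662, 227.16] pointing down, gripper open.
Joint ranges: [-2.81, 2.81], [-0.39, 2.02], [-1.27, 1.25], [0.06, 2.57], [-1.19, 4.33], [0.19, 2], [-2.82, 2.82]. Speed limits (rad/s): [1.89, 1.89, 2.39, 2.39, 3.01, 3.01, 3.01].

### API

Orientations are given as a 3x3 rotation matrix whose columns are the frame's x, y, z axes.
In Python, from rig import env, viewer gives the robot as it stands. The module is installed in compiled form; this text tells all that it offers.
- The arm moves only by the tool move_arm, never from a script. Its arguments are lists of equal length, an entry for each row: "jaw": the finger opening in mm, from 0 to 85.4; "translation": the shift along the tool's x, y, z in mm, a list of three; "delta_rot": the turn, a rotation vector about the tool's x, y, z in rad, a list of three. A call has 1 to 20 rows; each row shifts and turns the commanded pose from where the row before left it, along the tool's axes as they then stand; what a row does not reach is not made up. A row lasts 1/10 s, in which the tool goes at most 50 mm and 8.59 degrees, less where a joint would pass 70% of its speed; a pose out of reach is approached as far as the arm can. A call with a gripper value outside its range is refused whole. The fingers move at their own pace and stop on an object; "grip_force" is the grip in N (left out, the last holds). Time passes only in rows, so rows that do not move let the fingers close. It gives the time, the measured TCP pose, the force, the opening and the grip force at its end, in the units of the state.
- env.read_state(): the state, without advancing time (a new reading comes with each control period).
- viewer.read_camera(name): name is "side" or "top" or "wrist"; returns a dict with "color" (400x640x3 uint8, red, green, blue), "z_map" (400x640 float32, mm along the optical axis (not along the pixel's ray), 0 where there is no reading), "fx", "fy", "cx", "cy" (pixels), "rvec" (rotation vector, rad) and "tvec" (3), from world to camera coordinates, as OpenCV has them; the wrist camera has in their place "tool_from_camera" (4x4, takes a point from camera to tool coordinates, whose origin is the TCP and whose axes are the flange's). Camera axes: x right, y down, z forward; pixel columns grow to the right and rows downward; lengths in mm; the calibration is good to about 2 mm. A picture is of the moment at which its call begins: read the wrist's pose just before it.
- env.hand_in(): hands the job in; it is judged then, once.
The state is a dict: "t": time; "qpos": joint angles; "qd": joint speeds; "effort": joint torques, N m; "ee_pos": TCP position; "orientation": TCP orientation; "wrist_force": force on the tool from outside, world axes, zero at the start; "moment": the same for the moment, N m; "width": finger opening in mm; "finger_force": force on a finger pad.
Only numpy, scipy, OpenCV 4.12 (cv2) and the standard library are available. Lean on these libraries where they do the work, as an engineer would, in place of code of your own. Each camera call takes 0.05 s, during which the arm holds its last target. There are 200 camera calls.

## Working session

There is one attempt and no reset: what is moved stays moved. The work goes in short steps, Python scripts to look and compute and a tool call to move; the robot and the scene stay as the last step left them, time stands still between calls to the robot, and variables do not carry over. Pictures are saved under pics/ and viewed, at most 10 in all, crops included, and the job is handed in when it is done.

Besides the shell and the picture viewer there is one more tool, called after "Emit:" by a JSON object that holds its "api" and its "payload". move_arm: Moves the arm, as the interface text tells. Its arguments: {"type":"object","properties":{"jaw":{"type":"array"},"translation":{"type":"array"},"delta_rot":{"type":"array"},"grip_force":{"type":"number"}},"required":["jaw","translation","delta_rot"]}

```bash
mkdir -p pics; cat > h.py <<'E'
import numpy as np, cv2
from rig import env, viewer
def grab(n):
    s=env.read_state(); c=viewer.read_camera(n)
    v,u=np.mgrid[0:400,0:640]; z=c["z_map"]
    P=np.stack([(u-c["cx"])/c["fx"]*z,(v-c["cy"])/c["fy"]*z,z],-1)
    if n=="wrist":
        T=np.array(c["tool_from_camera"]); P=P@T[:3,:3].T+T[:3,3]
        P=P@np.array(s["orientation"]).T+np.array(s["ee_pos"])
    else:
        R=cv2.Rodrigues(np.array(c["rvec"],float))[0]; P=(P-np.array(c["tvec"]).ravel())@R
    P[z==0]=np.nan
    return c["color"],P
def save(n,img): cv2.imwrite("pics/"+n,img[...,::-1])
E
python3 - <<'E'
from h import *
a,P=grab("top"); b,Q=grab("side"); save("top.png",a); save("side.png",b)
np.save("top.npy",P);np.save("side.npy",Q)
print(env.tcp_to_tips, env.read_state()["orientation"])
E
```

```text
25.0 [[ 9.22682821e-01  3.85559497e-01 -5.34731896e-04]
 [ 3.85559853e-01 -9.22682284e-01  1.00152355e-03]
 [-1.07240730e-04 -1.13025973e-03 -9.99999356e-01]]
```

View pics/top.png

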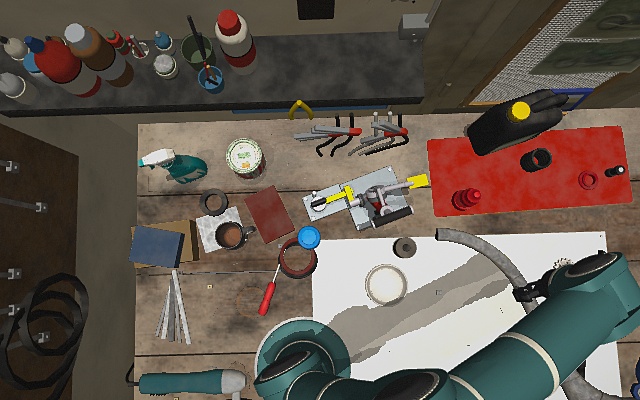

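View pics/side.png

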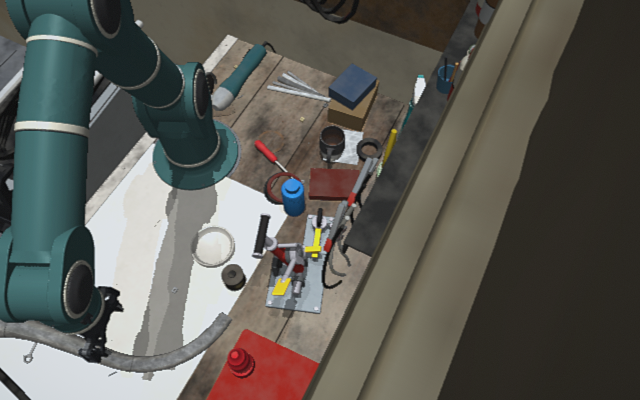

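Top view: the knob is near (320,203), the yellow pad near (418,181), the crossbar near (397,217), the canister at (309,237) and the grease pot at (404,247). I'll zoom in and measure these.

```bash
python3 - <<'E'
from h import *
P=np.load("top.npy"); a=cv2.imread("pics/top.png")
cv2.imwrite("pics/crop.png",cv2.resize(a[150:270,280:440],None,fx=5,fy=5,interpolation=cv2.INTER_CUBIC))
np.set_printoptions(precision=1,suppress=True)
hsv=cv2.cvtColor(a,cv2.COLOR_BGR2HSV)
roi=np.zeros((400,640),bool); roi[150:270,290:440]=1
yel=(abs(hsv[...,0].astype(int)-28)<6)&(hsv[...,1]>150)&(hsv[...,2]>120)&roi
n,l,st,c=cv2.connectedComponentsWithStats(yel.astype(np.uint8))
for i in range(1,n):
    if st[i,4]>15: print(st[i],c[i],np.nanmedian(P[l==i],0),np.nanmin(P[l==i],0),np.nanmax(P[l==i],0))
for u,v in [(320,203),(397,217),(309,237),(404,247),(305,192),(345,175),(390,165)]: print(u,v,P[v,u])
m=roi&(P[...,2]>235)&(P[...,2]<290); print("bar",m.sum(),P[m].min(0),P[m].max(0),P[m].mean(0))
plate=roi&(P[...,2]>8)&(P[...,2]<17)
r=cv2.minAreaRect(P[plate][:,:2].astype(np.float32));print(r,cv2.boxPoints(r))
print(P[:,:,0][200,100:600:100],P[100,300],P[300,300])
E
```

```text
[407 174  22  15 193] [418.2 180.5] [ 506.2 -317.3  214.6] [ 488.2 -341.5  199.1] [ 520.2 -288.7  228.6]
[326 185  28  18 186] [341.5 194.8] [ 492.9 -131.5   55.2] [ 474.9 -158.4   45.2] [520.4 -78.8  96.3]
320 203 [469.  -61.6  88.8]
397 217 [ 409.  -249.4  260.4]
309 237 [371.4 -28.3 135.3]
404 247 [ 337.4 -299.    59.7]
305 192 [514.4 -17.4  -1.6]
345 175 [ 563.2 -141.5   -2.9]
390 165 [ 587.3 -278.6   10.3]
bar 405 [ 383.8 -290.7  236.3] [ 439.  -183.   267.6] [ 411.1 -236.5  258.3]
((450.82293701171875, -196.19032287597656), (445.60321044921875, 358.1585998535156), 86.4291763305664) [[ 258.2 -407.4]
 [ 615.7 -429.7]
 [ 643.4   15. ]
 [ 286.    37.3]]
[507.1 496.6 490.7 478.9 470.2] [623.2 -26.4 531.1] [191.1   6.5   1.1]
```

View pics/crop.png

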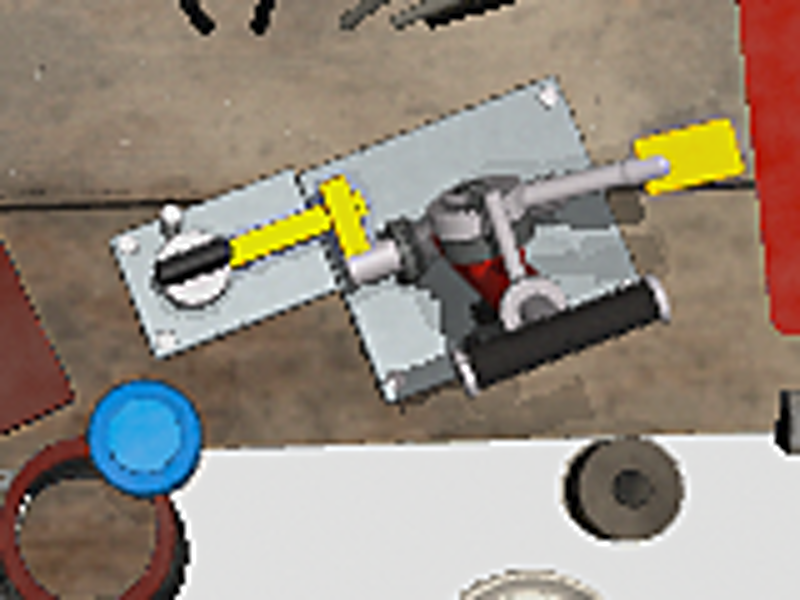

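The crop shows the rig x axis running right and up at about 20°. The knob bar lies along the tongue, and the crossbar is parallel to it. I'll compute the exact axes next.

```bash
python3 - <<'E'
from h import *
np.set_printoptions(precision=3,suppress=True)
P=np.load("top.npy");Q=np.load("side.npy")
a=cv2.imread("pics/top.png"); b=cv2.imread("pics/side.png")
def pca(X,n):
    X=X[:,:2].astype(np.float32); r=cv2.minAreaRect(X); m,e=cv2.PCACompute(X,mean=None); print(n,len(X),r,m,e[0])
for n,I,D in (("top",a,P),("side",b,Q)):
    dark=I.max(-1)<75
    def box(x0,x1,y0,y1,z0,z1): 
        return (D[...,0]>x0)&(D[...,0]<x1)&(D[...,1]>y0)&(D[...,1]<y1)&(D[...,2]>z0)&(D[...,2]<z1)
    pca(D[dark&box(370,450,-300,-170,240,275)],n+" bar")
    pca(D[dark&box(430,510,-100,-20,85,105)],n+" knob")
    pca(D[box(470,535,-360,-270,190,235)],n+" pad")
    m=dark&box(370,450,-300,-170,240,275);print(D[m][:,2].max(), D[dark&box(430,510,-100,-20,85,105)][:,2].max())
    t=box(440,530,-170,-85,40,56)&(I[...,0]<80)&(I[...,2]>120); pca(D[t],n+" tongue")
E
```

```text
top bar 337 ((411.0101623535156, -234.7973175048828), (21.609392166137695, 103.29241943359375), 19.48407745361328) [[ 410.944 -236.336]] [-0.331  0.944]
top knob 62 ((472.2620849609375, -56.17512130737305), (12.458476066589355, 44.08495330810547), 18.06356430053711) [[471.788 -55.462]] [-0.333  0.943]
top pad 280 ((503.5401916503906, -305.45599365234375), (29.336061477661133, 69.49915313720703), 9.022242546081543) [[ 503.628 -309.376]] [-0.128  0.992]
267.57607011122667 101.77965366223269
top tongue 95 ((495.17401123046875, -121.02537536621094), (33.165645599365234, 74.5704116821289), 4.996913909912109) [[ 492.47  -113.655]] [-0.33   0.944]
side bar 310 ((414.04345703125, -242.1027069091797), (19.419998168945312, 105.20854949951172), 20.350574493408203) [[ 414.424 -240.653]] [-0.337  0.942]
side knob 61 ((474.9355163574219, -59.63587188720703), (10.20389461517334, 45.45003128051758), 21.22450065612793) [[475.652 -61.474]] [-0.356  0.935]
side pad 273 ((503.46710205078125, -306.75250244140625), (29.97480583190918, 75.67908477783203), 9.519282341003418) [[ 505.305 -312.741]] [-0.143  0.99 ]
267.07130582964965 101.04495086937759
side tongue 96 ((495.4992980957031, -121.66996765136719), (15.273347854614258, 81.87287139892578), 19.00837516784668) [[ 495.064 -118.489]] [-0.329  0.944]
```

Emit:
{"api": "move_arm", "payload": {"jaw": [60, 60, 60, 60, 60, 60, 60, 60, 60, 60, 60, 60, 60, 60, 60, 60, 60, 60], "translation": [[0, 0, -45], [0, 0, -45], [0, 0, -45], [27.6, -26, 0], [27.6, -26, 0], [27.6, -26, 0], [27.6, -26, 0], [27.6, -26, 0], [27.6, -26, 0], [27.6, -26, 0], [27.6, -26, 0], [27.6, -26, 0], [27.6, -26, 0], [27.6, -26, 0], [27.6, -26, 0], [27.6, -26, 0], [27.6, -26, 0], [27.6, -26, 0]], "delta_rot": [[0, 0, 0], [0, 0, 0], [0, 0, 0], [0, 0, 0], [0, 0, 0], [0, 0, 0], [0, 0, 0], [0, 0, 0], [0, 0, 0], [0, 0, 0], [0, 0, 0], [0, 0, 0], [0, 0, 0], [0, 0, 0], [0, 0, 0], [0, 0, 0], [0, 0, 0], [0, 0, 0]], "grip_force": 40}}

```text
t: 1.9
ee_pos: [472.8, -55.7, 362.1]
orientation: [[0.923, 0.385, -0.0], [0.385, -0.923, -0.0], [-0.0, -0.0, -1.0]]
wrist_force: [1.3, -1.3, -0.3]
width: 59.7
finger_force: 0.0
```

Emit:
{"api": "move_arm", "payload": {"jaw": [60, 60, 60, 60, 60, 60, 60, 60, 60, 60, 60, 60, 60, 60], "translation": [[0, 0, 0], [0, 0, 0], [0, 0, 0], [0, 0, 0], [0, 0, 0], [0, 0, 0], [0, 0, 0], [0, 0, 0], [0, 0, 0], [0, 0, 0], [0, 0, 0], [0, 0, 40], [0, 0, 40], [0, 0, 40]], "delta_rot": [[0, 0, -0.138], [0, 0, -0.138], [0, 0, -0.138], [0, 0, -0.138], [0, 0, -0.138], [0, 0, -0.138], [0, 0, -0.138], [0, 0, -0.138], [0, 0, -0.138], [0, 0, -0.138], [0, 0, -0.138], [0, 0, 0], [0, 0, 0], [0, 0, 0]]}}

```text
t: 3.3
ee_pos: [472.3, -57.2, 240.8]
orientation: [[-0.336, 0.942, 0.0], [0.942, 0.336, -0.0], [-0.0, 0.0, -1.0]]
wrist_force: [0.6, -0.9, 0.3]
width: 60.0
finger_force: 0.0
```

```bash
python3 - <<'E'
from h import *
np.set_printoptions(precision=3,suppress=True)
s=env.read_state(); print(s["t"],s["ee_pos"],s["orientation"],s["qpos"],s["width"])
I,D=grab("wrist"); save("w1.png",I)
k=(I.max(-1)<75)&(abs(D[...,0]-473)<45)&(abs(D[...,1]+58)<45)&(D[...,2]>85)&(D[...,2]<105)
X=D[k]; print(len(X)); r=cv2.minAreaRect(X[:,:2].astype(np.float32)); print(r,X.mean(0),X[:,2].max())
E
```

```text
3.3 [472.295 -57.221 240.791] [[-0.336  0.942  0.   ]
 [ 0.942  0.336 -0.   ]
 [-0.     0.    -1.   ]] [ 0.552  0.166 -0.546  1.942  0.099  1.059  0.307] 60.01348008204392
658
((474.7365417480469, -58.038978576660156), (12.212830543518066, 43.875335693359375), 19.650272369384766) [474.256 -57.024  96.296] 99.04593513858805
```

View pics/w1.png

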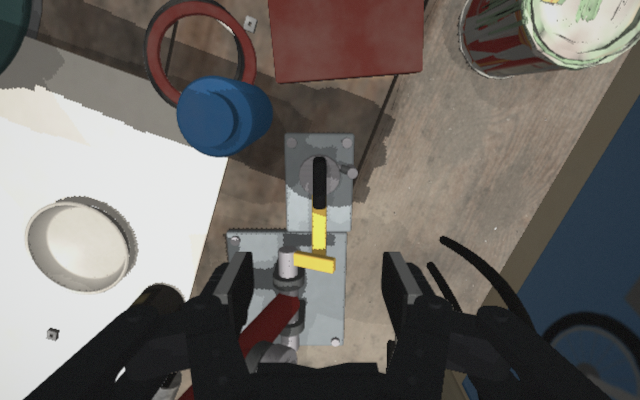

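```bash
python3 - <<'E'
from h import *
np.set_printoptions(precision=1,suppress=True)
I,D=grab("wrist"); X=D.reshape(-1,3)-[474.5,-58.5,0]; x=X[:,:2]@np.array([.336,-.942]); y=X[:,:2]@np.array([.942,.336])
for y0 in range(-56,60,8):
    print(y0,[int(np.nanmax(np.where((abs(x-x0)<4)&(abs(y-y0)<4),X[:,2],-9))) for x0 in range(-48,64,8)])
E
```

```text
-56 [117, 116, 2, 1, 326, 324, 317, 309, 1, 2, 2, 1, 2, 2]
-48 [2, 2, 1, 1, 299, 301, 301, 300, 2, 2, 2, 2, 1, 1]
-40 [2, 14, 13, 14, 315, 286, 13, 14, 14, 14, 14, 15, 13, 14]
-32 [1, 14, 19, 19, 331, 287, 284, 282, 14, 15, 15, 14, 14, 14]
-24 [1, 13, 19, 19, 331, 318, 54, 53, 14, 15, 14, 15, 15, 14]
-16 [2, 14, 15, 333, 331, 324, 54, 54, 53, 15, 15, 15, 14, 14]
-8 [2, 14, 14, 96, 325, 324, 97, 97, 96, 95, 52, 53, 53, 53]
0 [2, 14, 14, 98, 325, 324, 98, 98, 99, 97, -9, 54, 54, 53]
8 [1, 14, 15, 333, 331, 324, 96, 97, 98, 96, 50, 53, 53, 53]
16 [2, 14, 15, 14, 331, 319, 54, 55, 54, 14, 14, 15, 16, 14]
24 [1, 13, 19, 18, 331, 287, 284, 282, 14, 14, 14, 14, 15, 15]
32 [1, 14, 19, 19, 316, 286, 283, 40, 15, 14, 15, 15, 15, 15]
40 [1, 13, 17, 18, 299, 301, 300, 300, 14, 14, 14, 14, 14, 15]
48 [1, 2, 2, 1, 326, 324, 316, 308, 2, 3, 2, 2, 2, 3]
56 [1, 1, 1, 1, 326, 320, 303, 308, 3, 3, 3, 2, 3, 2]
```

Emit:
{"api": "move_arm", "payload": {"jaw": [60, 60, 60, 60, 50, 0, 0, 0, 0], "translation": [[0, 1.6, 30], [0, 0, 40], [0, 0, 40], [0, 0, 30], [0, 0, 10], [0, 0, 0], [0, 0, 0], [0, 0, 0], [0, 0, 0]], "delta_rot": [[0, 0, 0], [0, 0, 0], [0, 0, 0], [0, 0, 0], [0, 0, 0], [0, 0, 0], [0, 0, 0], [0, 0, 0], [0, 0, 0]], "grip_force": 30}}

```text
t: 4.3
ee_pos: [474.8, -56.9, 93.4]
orientation: [[-0.336, 0.942, 0.002], [0.942, 0.336, -0.001], [-0.001, 0.002, -1.0]]
wrist_force: [-0.0, 0.6, -0.7]
width: -0.2
finger_force: 0.0
```

```bash
python3 - <<'E'
from h import *
I,D=grab("wrist"); save("w2.png",I); s=env.read_state(); print(s["ee_pos"],s["width"],s["finger_force"],s["wrist_force"])
E
```

```text
[474.59290906 -56.86756028  93.14086051] 0.008804965354483473 0.0 [0.65252566 0.14069262 0.33093106]
```

View pics/w2.png

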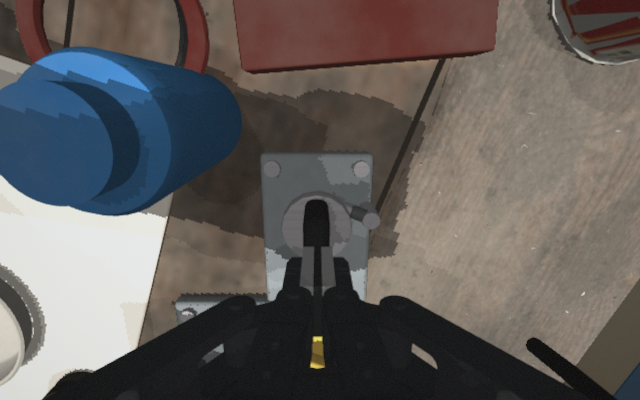

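The fingers have closed just below (316,245) and the knob bar is visible ahead at (316,225). The width reads 0, so this looks like a miss. I'll check the finger and knob positions in tool coordinates.

```bash
python3 - <<'E'
from h import *
np.set_printoptions(precision=1,suppress=True)
I,D=grab("wrist"); s=env.read_state(); T=(D-np.array(s["ee_pos"]))@np.array(s["orientation"])
for v in range(195,380,12): print(v,*[T[v,u].round(0) for u in (300,308,317,326,334)], I[v,317])
c=viewer.read_camera("wrist"); print(np.array(c["tool_from_camera"]))
E
```

```text
195 [  8. -12.  81.] [19. -6. 44.] [19. -0. 41.] [19.  5. 44.] [ 8. 12. 79.] [87 86 86]
207 [ 12. -10.  40.] [20. -5. 17.] [21. -0. 14.] [19.  5. 19.] [12. 10. 39.] [21 22 20]
219 [  5. -10.  39.] [20. -4. -1.] [20. -0. -2.] [20.  4. -2.] [ 5. 10. 39.] [27 26 24]
231 [ -3. -11.  40.] [14. -4. -3.] [16. -0. -6.] [15.  4. -4.] [-3. 10. 40.] [25 25 28]
243 [-11. -11.  39.] [ 8. -4. -3.] [ 9. -0. -4.] [ 9.  4. -4.] [-11.  10.  40.] [27 25 27]
255 [-20. -11.  40.] [  9.  -4. -18.] [  9.  -0. -18.] [ 10.   4. -19.] [-20.  11.  40.] [22 20 21]
267 [  5.  -7. -21.] [  9.  -4. -28.] [  9.  -0. -28.] [ 10.   4. -29.] [  5.   7. -21.] [25 25 24]
279 [  5.  -7. -31.] [ 10.  -3. -38.] [  9.  -0. -38.] [  9.   3. -37.] [  9.   6. -37.] [24 22 25]
291 [ 13.  -6. -51.] [ 10.  -3. -47.] [  7.  -0. -43.] [ 10.   3. -48.] [ 12.   6. -50.] [36 36 35]
303 [ 11.  -6. -55.] [ 10.  -3. -55.] [  3.  -0. -43.] [ 11.   3. -55.] [ 10.   6. -54.] [27 28 27]
315 [ 10.  -5. -61.] [ 11.  -3. -61.] [ -3.  -0. -43.] [  9.   3. -59.] [ 10.   5. -60.] [29 31 30]
327 [ 15.  -5. -73.] [  7.  -3. -62.] [ -9.  -0. -42.] [  0.   3. -53.] [ 16.   5. -73.] [26 27 28]
339 [ 16.  -4. -78.] [ -4.  -3. -54.] [-83.  -0.  39.] [ -4.   3. -54.] [ 14.   4. -76.] [228 222 103]
351 [ 12.  -5. -78.] [ -9.  -3. -54.] [-94.  -0.  40.] [ -8.   3. -56.] [ 12.   4. -77.] [125 103  50]
363 [  7.  -5. -77.] [nan nan nan] [-86.  -0.  21.] [-10.   3. -59.] [  6.   5. -75.] [116  95  46]
375 [  9.  -4. -83.] [  9.  -2. -83.] [ 10.  -0. -84.] [  9.   2. -83.] [ 10.   4. -84.] [19 20 18]
[[   0.    -1.    -0.3   74.8]
 [   1.     0.    -0.    -0.1]
 [   0.    -0.3    1.  -147.8]
 [   0.     0.     0.     1. ]]
```

```bash
python3 - <<'E'
from h import *
I,D=grab("side"); save("s2.png",cv2.resize(I[150:300,220:420],None,fx=4,fy=4,interpolation=cv2.INTER_CUBIC))
E
```

```text
(no output)
```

View pics/s2.png

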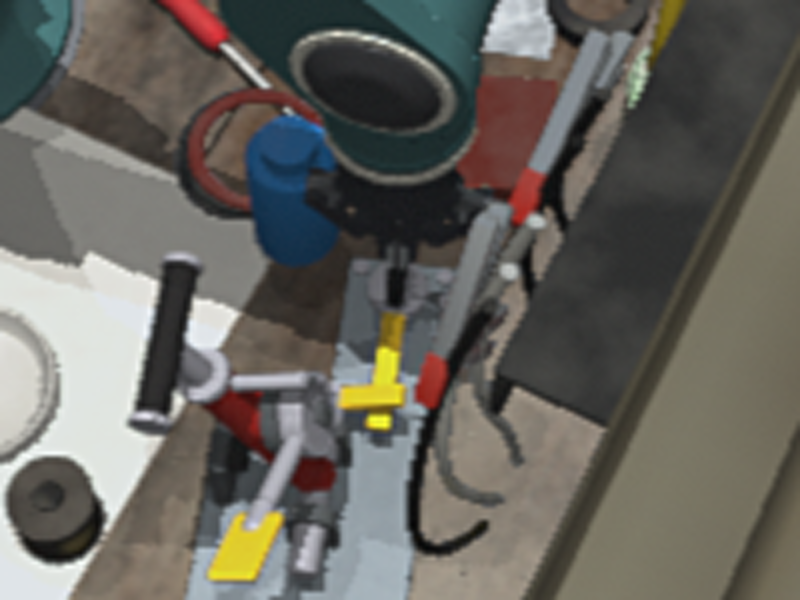

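In the side crop the thin closed fingers end right on top of the knob, at about (398,270). I'll reopen and measure where the fingertips are.

Emit:
{"api": "move_arm", "payload": {"jaw": [60, 60, 60, 60, 60], "translation": [[0, 0, 0], [0, 0, 0], [0, 0, 0], [0, 0, 0], [0, 0, 0]], "delta_rot": [[0, 0, 0], [0, 0, 0], [0, 0, 0], [0, 0, 0], [0, 0, 0]]}}

```text
t: 5.0
ee_pos: [474.0, -56.6, 92.1]
orientation: [[-0.336, 0.942, -0.0], [0.942, 0.336, 0.0], [0.0, -0.0, -1.0]]
wrist_force: [0.6, 1.5, -0.1]
width: 60.0
finger_force: 0.0
```

```bash
python3 - <<'E'
from h import *
np.set_printoptions(precision=1,suppress=True)
I,D=grab("wrist"); s=env.read_state(); T=(D-np.array(s["ee_pos"]))@np.array(s["orientation"]); print(s["ee_pos"],s["width"])
X=T.reshape(-1,3)
for z0 in range(-60,40,6):
    m=(abs(X[:,2]-z0)<3)&(abs(X[:,0])<20)&(abs(X[:,1])<70); Y=X[m][:,1]
    print(z0,m.sum(),[ (int(a),int(b)) for a,b in [(Y[Y<-12].min(initial=0),Y[Y<-12].max(initial=-99)),(Y[Y>12].min(initial=99),Y[Y>12].max(initial=0))]], len(Y[abs(Y)<12]))
E
```

```text
[474.1 -56.7  92.2] 60.16997216024518
-60 3048 [(-62, -27), (27, 61)] 0
-54 1139 [(-60, -31), (30, 59)] 0
-48 1026 [(-42, -29), (29, 41)] 0
-42 892 [(-43, -29), (29, 43)] 0
-36 872 [(-43, -29), (29, 43)] 0
-30 776 [(-43, -29), (29, 43)] 0
-24 683 [(-43, -29), (29, 43)] 0
-18 530 [(-42, -29), (29, 43)] 0
-12 197 [(-36, -29), (29, 36)] 0
-6 1711 [(0, -99), (99, 0)] 1711
0 303 [(0, -99), (99, 0)] 303
6 43 [(0, -99), (99, 0)] 43
12 40 [(0, -99), (99, 0)] 40
18 39 [(0, -99), (99, 0)] 39
24 36 [(0, -99), (99, 0)] 36
30 2 [(0, -99), (99, 0)] 2
36 1046 [(-21, -12), (12, 21)] 445
```

The fingertips actually sit about 29 mm behind where the nominal offset puts them: at z ≈ -12 in the tool frame when open, and about -4 when shut. I'll go 30 mm lower and grip again.

Emit:
{"api": "move_arm", "payload": {"jaw": [60, 60, 60, 0, 0, 0, 0, 0], "translation": [[1.5, 0, 10], [0, 0, 12], [0, 0, 8], [0, 0, 0], [0, 0, 0], [0, 0, 0], [0, 0, 0], [0, 0, 0]], "delta_rot": [[0, 0, 0], [0, 0, 0], [0, 0, 0], [0, 0, 0], [0, 0, 0], [0, 0, 0], [0, 0, 0], [0, 0, 0]], "grip_force": 40}}

```text
t: 5.85
ee_pos: [473.7, -55.3, 62.5]
orientation: [[-0.336, 0.942, 0.0], [0.942, 0.336, -0.0], [-0.0, 0.0, -1.0]]
wrist_force: [-0.9, -0.3, 4.3]
width: 12.4
finger_force: 41.3
```

Emit:
{"api": "move_arm", "payload": {"jaw": [22, 22, 0, 0, 0, 0, 0, 0, 0, 0, 0, 0, 0, 0], "translation": [[0, 0, 0], [-3.3, 0, 0], [0, 0, 0], [0, 0, 0], [0, 0, 0], [0, 0, 0], [0, 0, 0], [0, 0, 0], [0, 0, 0], [0, 0, 0], [0, 0, 0], [0, 0, 0], [0, 0, 0], [0, 0, 0]], "delta_rot": [[0, 0, 0], [0, 0, 0], [0, 0, 0], [0, 0, 0], [0, 0, 0.13], [0, 0, 0.13], [0, 0, 0.13], [0, 0, 0.13], [0, 0, 0.13], [0, 0, 0.13], [0, 0, 0.13], [0, 0, 0.13], [0, 0, 0.12], [0, 0, 0]]}}

```text
t: 7.25
ee_pos: [473.9, -58.4, 62.2]
orientation: [[0.732, 0.681, -0.002], [0.681, -0.732, -0.0], [-0.001, -0.001, -1.0]]
wrist_force: [-7.8, -0.4, 11.1]
width: 12.3
finger_force: 47.2
```

Knob turned 1.16 rad with the grip still on. Next I'll release it, rise, turn back and hover over the pad with the fingers shut.

Emit:
{"api": "move_arm", "payload": {"jaw": [30, 35, 35, 35, 35, 20, 0, 0, 0, 0, 0, 0, 0, 0, 0, 0, 0, 0, 0], "translation": [[0, 0, 0], [0, 0, 0], [0, 0, -40], [0, 0, -40], [0, 0, -40], [0, 0, -40], [0, 0, -40], [0, 0, -40], [0, 0, 0], [0, 0, 0], [0, 0, 0], [-36.2, -8.5, 0], [-36.2, -8.5, 0], [-36.2, -8.5, 0], [-36.2, -8.5, 0], [-36.2, -8.5, 0], [-36.2, -8.5, 0], [-36.2, -8.5, 0], [0, 0, 0]], "delta_rot": [[0, 0, 0], [0, 0, 0], [0, 0, 0], [0, 0, 0], [0, 0, -0.145], [0, 0, -0.145], [0, 0, -0.145], [0, 0, -0.145], [0, 0, -0.145], [0, 0, -0.145], [0, 0, -0.145], [0, 0, -0.145], [0, 0, 0], [0, 0, 0], [0, 0, 0], [0, 0, 0], [0, 0, 0], [0, 0, 0], [0, 0, 0]]}}

```text
t: 9.15
ee_pos: [495.9, -320.4, 301.3]
orientation: [[-0.324, 0.946, -0.001], [0.946, 0.324, -0.001], [-0.0, -0.001, -1.0]]
wrist_force: [-0.4, 0.8, 0.3]
width: -0.2
finger_force: 0.0
```

```bash
python3 - <<'E'
from h import *
np.set_printoptions(precision=2,suppress=True)
s=env.read_state();print(s["t"],s["ee_pos"],s["orientation"],s["qpos"])
I,D=grab("top"); J,E=grab("wrist")
k=(I.max(-1)<75)&(abs(D[...,0]-473)<45)&(abs(D[...,1]+58)<45)&(D[...,2]>85)&(D[...,2]<105)
m,e=cv2.PCACompute(D[k][:,:2].astype(np.float32),mean=None); print(m,e[0],k.sum())
hs=cv2.cvtColor(J,cv2.COLOR_RGB2HSV)
y=(abs(hs[...,0].astype(int)-28)<6)&(hs[...,1]>150)&(E[...,2]>190)&(E[...,1]<-270)
print(y.sum(), np.median(E[y],0), cv2.minAreaRect(E[y][:,:2].astype(np.float32)))
save("tw.png",np.hstack([cv2.resize(I[140:280,280:440],(400,350)),cv2.resize(J,(400,350))]))
E
```

```text
9.15 [ 495.91 -320.36  301.27] [[-0.32  0.95 -0.  ]
 [ 0.95  0.32 -0.  ]
 [-0.   -0.   -1.  ]] [ 0.63  0.3  -0.14  1.61  0.05  1.24  0.81]
[[472.65 -56.26]] [0.76 0.64] 62
0 [nan nan nan] ((0.0, 0.0), (0.0, 0.0), 0.0)
  return _methods._mean(a, axis=axis, dtype=dtype,
  ret = um.true_divide(
```

View pics/tw.png

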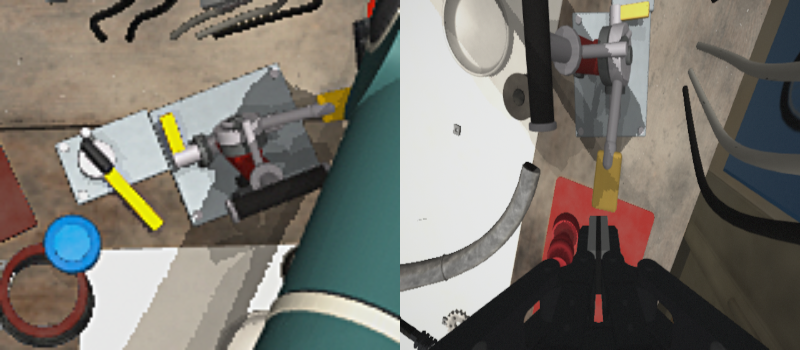

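The knob bar now points along (0.76, 0.64), which is 1.2 rad, so the lock is free. In the wrist view the pad is at (607,180), just ahead of the shut fingers. Starting the press.

Emit:
{"api": "move_arm", "payload": {"jaw": [0, 0, 0, 0, 0, 0, 0, 0, 0, 0], "translation": [[1, 7.8, 20], [0, 0, 30], [0, 0, 15], [0, 0, 9], [0, 0, 9], [-2.7, 4.5, 12.5], [-2.7, 4.5, 12.5], [-2.7, 4.5, 12.5], [-2.7, 4.5, 12.5], [0, 0, 0]], "delta_rot": [[0, 0, 0], [0, 0, 0], [0, 0, 0], [0, 0, 0], [0, 0, 0], [0, 0, 0], [0, 0, 0], [0, 0, 0], [0, 0, 0], [0, 0, 0]]}}

```text
t: 10.25
ee_pos: [524.5, -315.7, 166.9]
orientation: [[-0.33, 0.944, -0.002], [0.944, 0.33, 0.002], [0.002, -0.002, -1.0]]
wrist_force: [0.4, -0.1, 2.7]
width: -0.2
finger_force: 1.1
```

```bash
python3 - <<'E'
from h import *
np.set_printoptions(precision=1,suppress=True)
s=env.read_state();print(s["t"],s["ee_pos"],s["wrist_force"])
J,E=grab("wrist"); T=(E-np.array([491.6,-210.4,0]))
hs=cv2.cvtColor(J,cv2.COLOR_RGB2HSV)
y=(abs(hs[...,0].astype(int)-26)<10)&(hs[...,1]>130)&(E[...,2]>70)&(E[...,1]<-240)
X=T[y]; r=np.c_[X[:,:2]@[.336,-.942],X[:,:2]@[.942,.336],X[:,2]]; print(y.sum(),r.min(0),np.median(r,0),r.max(0))
I,_=grab("side"); save("s3.png",np.hstack([cv2.resize(I[180:330,220:380],(400,375)),cv2.resize(J,(400,375))]))
E
```

```text
10.25 [ 524.5 -315.7  166.9] [ 0.4 -0.1  2.7]
1276 [ 90.5 -17.7 160.8] [ 99.    3.7 172.3] [114.7  11.7 193.8]
```

View pics/s3.png

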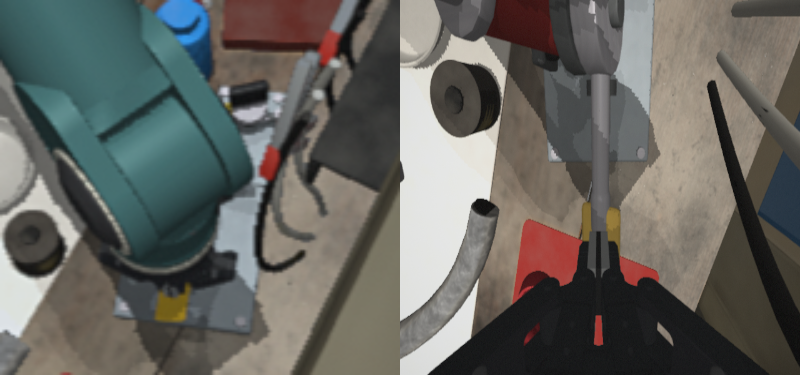

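The shut fingers are on the pad at (600,235) with the leg about level and 2.7 N upward force. Pushing on past centre.

Emit:
{"api": "move_arm", "payload": {"jaw": [0, 0, 0, 0, 0, 0, 0, 0, 0, 0], "translation": [[0, 4.7, 10], [0, 4.7, 10], [1, 4.7, 10], [2, 3, 7], [3, 3, 7], [4, 3, 6], [4, 3, 6], [4, 3, 6], [0, 0, 0], [0, 0, 0]], "delta_rot": [[0, 0, 0], [0, 0, 0], [0, 0, 0], [0, 0, 0], [0, 0, 0], [0, 0, 0], [0, 0, 0], [0, 0, 0], [0, 0, 0], [0, 0, 0]]}}

```text
t: 11.35
ee_pos: [546.1, -289.6, 107.2]
orientation: [[-0.329, 0.944, -0.0], [0.944, 0.329, -0.0], [-0.0, -0.0, -1.0]]
wrist_force: [-0.4, 0.3, 1.3]
width: 0.3
finger_force: 0.0
```

```bash
python3 - <<'E'
from h import *
np.set_printoptions(precision=1,suppress=True)
s=env.read_state();print(s["t"],s["ee_pos"],s["wrist_force"])
J,E=grab("wrist"); T=(E-np.array([491.6,-210.4,0]))
hs=cv2.cvtColor(J,cv2.COLOR_RGB2HSV)
y=(abs(hs[...,0].astype(int)-26)<10)&(hs[...,1]>130)&(E[...,2]>30)&(E[...,1]<-220)
X=T[y]; r=np.c_[X[:,:2]@[.336,-.942],X[:,:2]@[.942,.336],X[:,2]]; print(y.sum(),r.min(0),np.median(r,0),r.max(0))
E
```

```text
11.35 [ 546.1 -289.6  107.2] [-0.4  0.3  1.3]
1322 [42.8 14.6 56. ] [56.4 40.  84.4] [ 71.1  57.6 101.2]
```

The pad is now at rig (56, 40, 84), which matches the fully-down position. Going up and over the crossbar, at rig x about +30 to keep clear of the neck.

Emit:
{"api": "move_arm", "payload": {"jaw": [0, 0, 0, 20, 50, 60, 60, 60, 60, 60, 60, 60], "translation": [[0, 0, -30], [0, 0, -43], [0, 0, -43], [0, 0, -43], [0, 0, -43], [0, 0, 0], [15.7, -27.2, 0], [15.7, -27.2, 0], [15.7, -27.2, 0], [15.7, -27.2, 0], [0, 0, 0], [0, 0, 0]], "delta_rot": [[0, 0, 0], [0, 0, 0], [0, 0, 0], [0, 0, 0], [0, 0, 0], [0, 0, 0], [0, 0, 0], [0, 0, 0], [0, 0, 0], [0, 0, 0], [0, 0, 0], [0, 0, 0]]}}

```text
t: 12.6
ee_pos: [422.5, -266.5, 309.9]
orientation: [[-0.328, 0.945, 0.001], [0.945, 0.328, -0.001], [-0.001, 0.001, -1.0]]
wrist_force: [1.3, 0.8, 0.6]
width: 60.1
finger_force: 0.0
```

```bash
python3 - <<'E'
from h import *
np.set_printoptions(precision=2,suppress=True)
s=env.read_state();p=np.array(s["ee_pos"]);R=np.array(s["orientation"]);print(s["t"],p,R[0],s["qpos"])
J,E=grab("wrist"); T=(E-p)@R
m=(E[...,2]>246)&(E[...,2]<275)&(abs(E[...,0]-412)<70)&(abs(E[...,1]+238)<90)&(J.max(-1)<90)
r=cv2.minAreaRect(T[m][:,:2].astype(np.float32)); print(m.sum(),r,E[m].max(0))
# x-profile of bar centre
for x0 in range(-60,100,15):
    q=m&(abs(T[...,0]-x0)<4)
    if q.sum(): print(x0,T[q][:,1].min(),T[q][:,1].max(),E[q][:,2].max())
save("w4.png",J)
E
```

```text
12.6 [ 422.54 -266.52  309.94] [-0.33  0.94  0.  ] [ 0.63  0.12 -0.14  1.81  0.02  1.21  0.82]
5669 ((28.368167877197266, -0.6033878326416016), (24.725976943969727, 107.24358367919922), 89.5778579711914) [ 441.8  -185.51  264.93]
-15 -10.377091874608906 10.641924194625364 263.1510577261181
0 -10.92599814030799 10.376602311909066 263.3314738123111
15 -10.631967783527688 9.97848330347884 263.56346097955003
30 -11.111209944934481 11.500032935251182 263.3146586730048
45 -10.819636315088227 10.442661064409078 264.09538279147
60 -11.28533828784412 10.192447893602358 264.3163785116749
75 -13.31669342017154 11.396923144068325 264.37831697020783
```

View pics/w4.png

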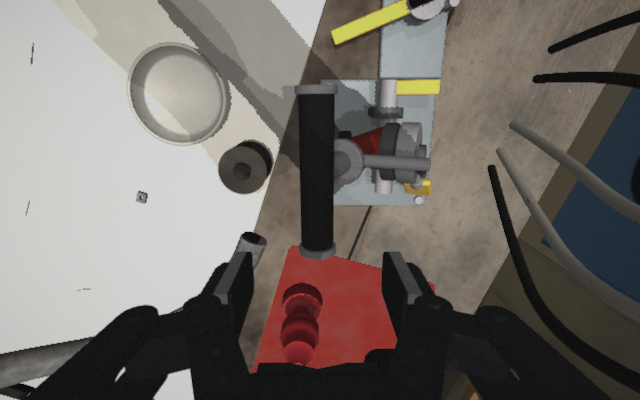

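The crossbar is centred between the fingers, its middle at (318,175), which is 28 mm ahead of the grip point and clear of the neck clamp. Descending to grip.

Emit:
{"api": "move_arm", "payload": {"jaw": [60, 60, 60, 60, 0, 0, 0, 0, 0], "translation": [[0, 0, 30], [0, 0, 25], [0, 0, 15], [0, 0, 10], [0, 0, 0], [0, 0, 0], [0, 0, 0], [0, 0, 0], [0, 0, 0]], "delta_rot": [[0, 0, 0], [0, 0, 0], [0, 0, 0], [0, 0, 0], [0, 0, 0], [0, 0, 0], [0, 0, 0], [0, 0, 0], [0, 0, 0]], "grip_force": 50}}

```text
t: 13.55
ee_pos: [422.5, -266.6, 229.8]
orientation: [[-0.329, 0.944, 0.0], [0.944, 0.329, -0.001], [-0.001, -0.0, -1.0]]
wrist_force: [-4.7, -2.4, 4.3]
width: 20.3
finger_force: 48.8
```

Emit:
{"api": "move_arm", "payload": {"jaw": [0, 0, 0, 0, 0, 0, 0, 0, 0, 0, 0, 0, 0, 0, 0, 0], "translation": [[0, 6.7, -2.5], [0, 6.7, -2.5], [0, 6.7, -2.5], [0, 6.9, -1.8], [0, 6.9, -1.8], [0, 6.9, -1.8], [0, 7.1, -1.1], [0, 7.1, -1.1], [0, 7.1, -1.1], [0, 7.2, -0.4], [0, 7.2, -0.4], [0, 7.2, -0.4], [0, 0, 0], [0, 0, 0], [0, 0, 0], [0, 0, 0]], "delta_rot": [[0, 0, 0], [0, 0, 0], [0, 0, 0], [0, 0, 0], [0, 0, 0], [0, 0, 0], [0, 0, 0], [0, 0, 0], [0, 0, 0], [0, 0, 0], [0, 0, 0], [0, 0, 0], [0, 0, 0], [0, 0, 0], [0, 0, 0], [0, 0, 0]]}}

```text
t: 15.15
ee_pos: [501.7, -238.6, 246.8]
orientation: [[-0.329, 0.944, 0.0], [0.944, 0.329, 0.0], [-0.0, 0.0, -1.0]]
wrist_force: [-3.5, -0.2, 4.6]
width: 20.5
finger_force: 49.3
```

```bash
python3 - <<'E'
from h import *
np.set_printoptions(precision=2,suppress=True)
s=env.read_state();p=np.array(s["ee_pos"]);R=np.array(s["orientation"]);print(s["t"],p,s["width"],s["finger_force"],s["wrist_force"])
J,E=grab("wrist"); T=E-np.array([491.6,-210.4,0])
r=np.stack([T[...,:2]@[.336,-.942],T[...,:2]@[.942,.336],E[...,2]],-1)
m=(E[...,2]>262)&(E[...,2]<290)&(abs(r[...,0]+25)<22)&(abs(r[...,1])<40)&(J.max(-1)<90)
print(m.sum(),r[m].min(0),np.median(r[m],0),r[m].max(0))
k=(J[...,0]>120)&(J[...,1]>100)&(J[...,2]<90)&(E[...,2]>30)&(r[...,0]>20); print(k.sum(),np.median(r[k],0) if k.any() else 0)
save("w5.png",J)
E
```

```text
15.15 [ 501.73 -238.62  246.77] 20.520035230242932 49.29066181182861 [-3.52 -0.15  4.64]
6900 [-46.98 -10.94 266.76] [-26.79   0.03 277.6 ] [ -3.    11.03 281.22]
53 [65.7  46.32 52.68]
```

View pics/w5.png

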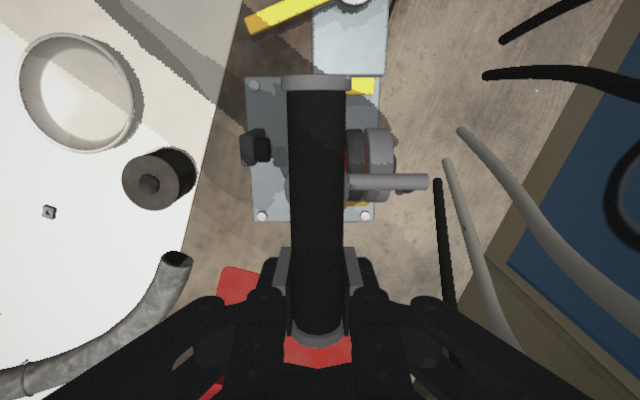

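The wrist view shows the crossbar at rig y ≈ 0 with its top at about 278 mm, so the frame is upright. The fingers grip it with 49 N and the tongue is swung clear. Handing in.

```bash
python3 -c "
from rig import env
print(env.hand_in())"
```

```text
the job is handed in; nothing more can be done
None
```

The job is handed in at about 15 s, with no verdict returned: the knob measured 1.2 rad (free), the kickstand is fully down and the frame is held upright by its crossbar at 49 N. My first grip on the knob missed because the fingertips sat about 29 mm behind the nominal `tcp_to_tips`, and I corrected for that by measurement.

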